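# Turn up the drying beaker and complete the row

## Task

Two restored clay beakers are still on the grey drying board: the blue-banded one mouth-down, the cream-banded one mouth-up. Lay the blue-banded beaker on its side on the blue rails of the cradle and let go of it, then take it again another way so that it ends mouth-up; stand both beakers mouth-up on the low wooden shelf, one centred on each of the two white cards, to complete the row. Set them down rather than drop them, and leave the two beakers already on the shelf and the other things on the table where they are.

Things in the scene. Friction and masses are not known exactly. Their poses are not given: they have to be found in the camera images.
- beaker_a: clay beaker, straight wall, outer diameter 60 mm, height 85, wall 5, base 7 thick (54 diameter at its foot), 0.15 to 0.3 kg. Origin: centre of the base's underside; z points from base to mouth. This one has a blue band near the rim. At the start it stands mouth-down on the drying board, so its origin is at its top, 97 mm above the table, and its z axis points down.
- beaker_a_mid (a point): The middle of the blue-banded beaker: on its axis, half-way up (42.5 mm from the base).
- beaker_b: clay beaker, straight wall, outer diameter 60 mm, height 85, wall 5, base 7 thick (54 diameter at its foot), 0.15 to 0.3 kg. Origin: centre of the base's underside; z points from base to mouth. This one has a cream band near the rim. At the start it stands mouth-up on the drying board, origin 12 mm above the table.
- beaker_c: clay beaker, straight wall, outer diameter 60 mm, height 85, wall 5, base 7 thick (54 diameter at its foot), 0.15 to 0.3 kg. Origin: centre of the base's underside; z points from base to mouth. No band. It already stands mouth-up on the shelf and stays there.
- beaker_d: clay beaker, straight wall, outer diameter 60 mm, height 85, wall 5, base 7 thick (54 diameter at its foot), 0.15 to 0.3 kg. Origin: centre of the base's underside; z points from base to mouth. Dark band near the rim. It already stands mouth-up on the shelf and stays there.
- drying_board: Fixed grey board 250 x 120 x 12 mm with thin white lines across it; the two beakers stand on it about 120 mm apart along its length. Origin: centre of its underside, on the table; x along its length. The board and the cradle may be on either side.
- cradle: Fixed cradle: light wooden base 150 x 90 x 12 mm with two parallel blue rails (16 mm round bars, 146 mm long) along its x axis, at y = +-20 mm, bar centres 18 mm above the table. A beaker lying along them has its axis along x, 50 mm above the table. Origin: centre of the base's underside, on the table.
- shelf: Fixed low wooden shelf: one board 120 (its x, depth) x 390 (its y, length) x 18 mm, top surface 50 mm above the table, on two end blocks. Four places at x = 0, y = -142.5, -47.5, 47.5, 142.5 mm: two hold beakers, two have white cards. Origin: centre of its footprint, on the table.
- card_1: White square card, 72 x 72 mm and 1 mm thin, on the shelf, marking an empty place. Origin: its centre, on the shelf's top surface; x and y along the shelf's x and y.
- card_2: The second white card, same as the first, marking the other empty place. Origin: its centre, on the shelf's top surface.
- brush: Bystander: brush 170 mm long lying on the table between the board and the cradle; leave it.
- spatula: Bystander: spatula 180 mm long lying on the table between the board and the cradle; leave it.
- glue: Bystander: white bottle, 54 mm diameter, 150 mm tall, beyond the shelf.
- bowl: Bystander: clay bowl, 120 mm diameter, 55 mm tall, beyond the shelf.
- jar: Bystander: glass jar, 70 mm diameter, 110 mm tall, beyond the shelf.
Things that resemble listed ones, but are neither listed nor needed, are in the scene too. What is shaped like the beaker_b but green is not meant.

How it is judged:
On the way:
1. the blue-banded beaker lies on its side on the cradle's rails, along them, released (angle between beaker_a's own z axis and vertical between 1.4 and 1.74 rad and horizontal distance between beaker_a_mid and cradle below 0.05 m and height (world z) of beaker_a_mid between 0.042 and 0.058 m and angle between the z axis of beaker_a and the x axis of cradle, either way round below 0.2 rad and contact force between the fingers and beaker_a below 0.05 N), for 0.2 s.
At the end, for the whole second after the job is handed in: Both banded beakers from the drying board stand mouth-up and still on the shelf, within 0.1 rad of upright, one on each white card with its centre within 15 mm of the card's centre; the two beakers that were on the shelf stand upright within 15 mm of where they were (angle between each of beaker_a, beaker_b, beaker_c, beaker_d's own z axis and vertical below 0.1 rad and z of beaker_a in the frame of shelf between 0.044 and 0.056 m and linear speed of each of beaker_a, beaker_b below 0.02 m/s and z of beaker_b in the frame of shelf between 0.044 and 0.056 m and ((horizontal distance between beaker_a and card_1 below 0.015 m and horizontal distance between beaker_b and card_2 below 0.015 m) or (horizontal distance between beaker_a and card_2 below 0.015 m and horizontal distance between beaker_b and card_1 below 0.015 m)) and distance of each of beaker_c, beaker_d from where it was at the start of the episode below 0.015 m); the robot touches nothing.
It fails at once if a beaker of the shelf's row is moved more than 20 mm or tipped (distance of any of beaker_c, beaker_d from where it was at the start of the episode above 0.02 m or angle between any of beaker_c, beaker_d's own z axis and vertical above 0.3 rad).
It fails at once if a bystander (brush, spatula, bottle, bowl, jar) is moved more than 30 mm (distance of any of brush, spatula, glue, bowl, jar from where it was at the start of the episode above 0.03 m).
It fails at once if a beaker is dropped: falls free of the fingers at more than 0.6 m/s ((linear speed of beaker_a above 0.6 m/s and contact force between the fingers and beaker_a below 0.05 N) or (linear speed of beaker_b above 0.6 m/s and contact force between the fingers and beaker_b below 0.05 N)).
It also fails if it takes over 72 s, if anything falls off the work surface, if the arm or the gripper's body presses on something with over 40 N, if the wrist force passes 120 N, or if a joint passes its speed limit or range.

## Robot

A 6-joint arm with a two-finger parallel gripper is mounted at the origin on the work surface. World frame = base frame: x ahead of the robot, y to its left, z up, the work surface at z = 0. Lengths are in m, angles in rad, forces in N, time in s.
With the tool pointing down it reaches from about 0.375 to 0.9 m from the base axis. Payload 3.1 kg.
Tool frame: the origin (TCP) lies midway between the tips of the shut fingers; the grasp point (between the pads) lies manip.hold_point_z behind it (manip.hold_point_z is the distance from the TCP to the grasp point, in m); z points along the fingers, y is the direction in which the jaws open and shut (so a half turn about z gives the same grasp; the last joint's range is limited). The gripper opens to 85 mm and grips with 20 to 120 N. Pads are 22 mm wide; open, the fingers measure 114 mm over their backs; the gripper's body (76 mm by 85 mm) begins 54 mm behind the grasp point. The pads swing forward as they close: fully open they stand 13 mm farther back than shut.
Start: joints at [1.161, 0.527, 1.433, -0, 1.181, -0.178], TCP at [0.144, 0.608, 0.231] pointing down, gripper open.
Joint ranges: [-3.08, 3.08], [-0.75, 2.2], [0.22, 2.44], [-1.43, 4.57], [0, 2.65], [-2.85, 2.85]. Speed limits (rad/s): [2.79, 2.79, 3.14, 3.14, 3.14, 3.14].

## Interface

Orientations are given as a unit quaternion [x, y, z, w].
In Python, from station import manip, snapshot, workorder, models gives the robot as it stands.
- The arm moves only by the tool jog_arm, never from a script. Its argument "commands" is a list of rows, each a list of 5 numbers: the opening in per cent of the stroke, from 0 (shut) to 100 (fully open), then the shift along the world's x, y, z in cm, then the turn about the world's z in rad. A call has 1 to 8 rows; each row shifts and turns the pose as measured when the row begins; what a row does not reach is not made up. A row lasts 1/12 s, in which the tool goes at most 41.7 mm and 7.16 degrees, less where a joint would pass 70% of its speed; a pose out of reach is approached as far as the arm can. A call with a gripper value outside its range is refused whole. The fingers move at their own pace and stop on an object; "squeeze" is the grip in N (left out, the last holds). Time passes only in rows, so rows that do not move let the fingers close. It gives the time, the measured TCP pose, the force and the opening at its end, in the units of the state.
- manip.sense(): the state, without advancing time (a new reading comes with each control period).
- snapshot(name): name is "scene" or "top" or "wrist"; returns a dict with "image" (384x512x3 uint8, red, green, blue), "intrinsics" (3x3 intrinsics, pixels), "extrinsics" (4x4, takes a point from camera to world coordinates); the wrist camera has in their place "hand_eye" (4x4, takes a point from camera to tool coordinates, whose origin is the TCP and whose axes are the flange's). Camera axes: x right, y down, z forward; pixel columns grow to the right and rows downward; lengths in m; the calibration is good to about 2 mm. A picture is of the moment at which its call begins: read the wrist's pose just before it. There is no depth.
- workorder.sign_off(): hands the job in, once; it reports no verdict.
Trained networks look in a picture, given as the dict that the camera call returned (one of the last four; its "shot" number tells which), for a name from the list of things; names that differ only in an ending like _2 or _b are one class to them, and where a whole thing is asked for, a point or a joint stands for the part that bears it (a point fixed in the world has none). Each returns a list of dicts, best first, with "score" (0 to 1); they miss things now and then, are a little off and sometimes report something else, mostly with a low value. They report only what shows in the picture. A call takes as long as a camera call. They do not tell look-alikes from the thing itself.
- models.find_in(picture, name): "centre" ([x, y, z] in m, in world coordinates, good to about 4 mm: the middle of the surface that is visible of it).
- models.pinpoint(picture, name): "centre" ([x, y, z] in m, in world coordinates, good to about 4 mm: a listed point, or the origin of a listed thing).
The state is a dict: "t": time; "q": joint angles; "qd": joint speeds; "tau": joint torques, N m; "tcp_pos": TCP position; "tool_rot": TCP orientation; "force": force on the tool from outside, world axes, zero at the start; "ft_torque": the same for the moment, N m; "finger_gap": opening from 0.0 (shut) to 1.0 (fully open).
Only numpy, scipy, OpenCV 4.12 (cv2) and the standard library are available. Lean on these libraries where they do the work, as an engineer would, in place of code of your own. Each camera call takes 0.05 s, during which the arm holds its last target. There are 200 camera calls.

## Working session

There is one attempt and no reset: what is moved stays moved. The work goes in short steps, Python scripts to look and compute and a tool call to move; the robot and the scene stay as the last step left them, time stands still between calls to the robot, and variables do not carry over. Pictures are saved under pics/ and viewed, about 8 in all and at most 12, crops included, and the job is handed in when it is done.

Besides the shell and the picture viewer there is one more tool, called as name(argument=value, ...) on one line, values as JSON. jog_arm: Moves the arm, as the interface text tells. Its arguments: {"type":"object","properties":{"commands":{"type":"array","items":{"type":"array","items":{"type":"number"}}},"squeeze":{"type":"number"}},"required":["commands"]}

```bash
ls; mkdir -p pics; python3 - <<'E'
from station import manip,snapshot,models
import cv2,numpy as np
print(manip.hold_point_z, manip.sense()['tool_rot'])
ims=[]
for cam in ('scene','top'):
    s=snapshot(cam); ims.append(s['image']); cv2.imwrite(f'pics/{cam}0.png',cv2.resize(s['image'][:,:,::-1],(800,600),interpolation=cv2.INTER_CUBIC))
    print(cam,np.round(s['intrinsics'][0],1).tolist(),np.round(s['extrinsics'],3).tolist())
    for n in ['beaker_a','drying_board','cradle','shelf','card_1','brush','spatula','bowl','glue','jar']:
        r=models.pinpoint(s,n)
        print(n,[(np.round(d['centre'],3).tolist(),round(d['score'],2)) for d in r][:8])
E
```

```text
pics
0.0187 [ 1.15650590e-01  9.93289335e-01 -1.06403247e-03 -3.25478270e-04]
scene [379.5, 0.0, 255.6] [[-0.407, 0.644, -0.648, 1.346], [0.913, 0.297, -0.279, 0.305], [0.013, -0.705, -0.709, 0.945], [0.0, 0.0, 0.0, 1.0]]
beaker_a [([0.432, -0.184, 0.004], 0.93), ([0.506, -0.454, -0.001], 0.93), ([0.633, -0.126, 0.053], 0.87), ([0.5, -0.301, 0.009], 0.84), ([0.401, -0.454, -0.0], 0.7), ([0.679, -0.364, -0.001], 0.63), ([0.373, -0.315, 0.094], 0.61), ([0.624, -0.028, 0.047], 0.6)]
drying_board [([0.432, -0.318, -0.003], 0.65), ([0.791, -0.078, 0.0], 0.29), ([0.697, 0.344, -0.001], 0.23)]
cradle [([0.409, 0.058, 0.0], 0.71), ([0.428, 0.317, -0.002], 0.56), ([0.375, -0.317, 0.098], 0.2)]
shelf [([0.622, 0.012, 0.001], 0.58), ([0.677, -0.363, -0.001], 0.58)]
card_1 [([0.614, 0.063, 0.052], 0.9), ([0.606, 0.16, 0.048], 0.67)]
brush [([0.407, 0.056, -0.002], 0.7), ([0.679, -0.361, -0.002], 0.33)]
spatula [([0.472, -0.077, 0.003], 0.56)]
bowl [([0.623, -0.03, 0.048], 0.64), ([0.677, -0.363, -0.002], 0.6)]
glue [([0.698, 0.342, -0.001], 0.71)]
jar [([0.791, -0.081, 0.001], 0.96)]
top [349.4,
[... 257 characters left out ...]
 0.73), ([0.404, -0.45, -0.002], 0.71), ([0.508, -0.457, -0.001], 0.7), ([0.427, -0.186, 0.002], 0.56)]
drying_board [([0.429, -0.315, 0.003], 0.82), ([0.68, -0.361, 0.005], 0.5), ([0.408, 0.056, -0.001], 0.37), ([0.376, -0.317, 0.051], 0.18)]
cradle [([0.424, 0.31, 0.003], 0.92), ([0.627, -0.032, 0.049], 0.22), ([0.695, 0.342, 0.002], 0.22)]
shelf [([0.617, 0.015, -0.002], 0.7)]
card_1 [([0.606, 0.156, 0.054], 0.92), ([0.615, 0.06, 0.049], 0.6)]
brush [([0.406, 0.056, -0.001], 0.83)]
spatula [([0.478, -0.078, 0.002], 0.69), ([0.694, 0.34, 0.001], 0.16)]
bowl [([0.68, -0.365, 0.004], 0.74)]
glue [([0.696, 0.342, 0.0], 0.73), ([0.497, -0.301, 0.01], 0.28)]
jar [([0.796, -0.083, 0.002], 0.84)]
```

View pics/scene0.png

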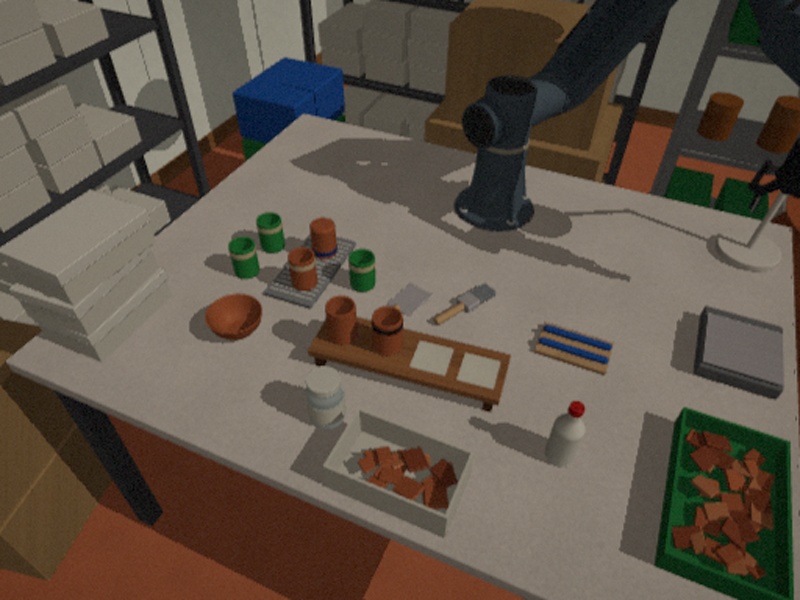

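View pics/top0.png

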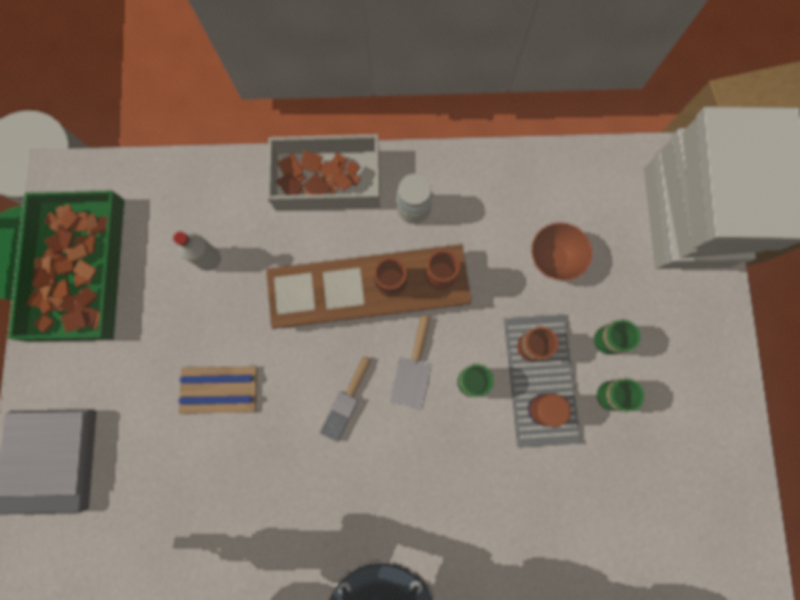

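Top view: blue-banded beaker at px (548,408), cream-banded at (540,343). Possible confusions: green look-alikes at (475,380), (618,337) and (622,395), and shelf beakers at (390,273) and (442,266). The cradle is at (218,390) and the cards at (294,293) and (344,288). I choose the terracotta pair on the grey board, approach it, and check with a close crop.

jog_arm(commands=[[100,2.8,-2.9,0,-0.122],[100,2.8,-2.9,0,-0.122],[100,2.8,-2.9,0,-0.122],[100,2.8,-2.9,0,-0.122],[100,2.8,-2.9,0,-0.122],[100,2.8,-2.9,0,-0.122],[100,2.8,-2.9,0,-0.122],[100,2.8,-2.9,0,-0.122]], squeeze=20)

```text
t: 1.77
tcp_pos: [0.3681, 0.3743, 0.2323]
tool_rot: [0.576, 0.818, 0.005, 0.001]
force: [1.3, 0.1, -0.3]
finger_gap: 0.999
```

jog_arm(commands=[[100,2.8,-2.9,0,-0.122],[100,1,-4,0,-0.122],[100,1,-4,0,-0.122],[100,0,-4,0,0],[100,0,-4,0,0],[100,0,-4,0,0],[100,0,-4,0,0],[100,0,-4,0,0]])

```text
t: 2.43
tcp_pos: [0.4264, 0.0563, 0.2349]
tool_rot: [0.72, 0.694, 0.011, 0.007]
force: [0.3, 0.1, 0.3]
finger_gap: 1.002
```

jog_arm(commands=[[100,0,-4,0,0],[100,0,-4,0,0],[100,0,-4,0,0],[100,-0.5,-4,0,0],[100,-0.5,-4,0,0],[100,-1,-3,0,0],[100,0,0,0,0]])

```text
t: 3.02
tcp_pos: [0.4068, -0.1916, 0.238]
tool_rot: [0.722, 0.692, 0.012, 0.014]
force: [-0.5, -0.4, 0.2]
finger_gap: 0.998
```

```bash
cat > h.py <<'E'
from station import manip,snapshot,models
import cv2,numpy as np
from scipy.spatial.transform import Rotation as R
def st():
    s=manip.sense(); r=R.from_quat(s['tool_rot']).as_matrix()
    print('t',round(s['t'],2),'tcp',np.round(s['tcp_pos'],4),'hold',np.round(s['tcp_pos']-manip.hold_point_z*r[:,2],4),'z',np.round(r[:,2],3),'y',np.round(r[:,1],3),'F',np.round(s['force'],1),'gap',round(s['finger_gap'],3)); return s,r
def look(cam,f=None,names=(),crop=None,n=5,fn='pinpoint'):
    p=snapshot(cam)
    if f:
        im=p['image'][:,:,::-1]
        if crop: im=im[crop[1]:crop[3],crop[0]:crop[2]]
        k=min(800/im.shape[1],600/im.shape[0]); cv2.imwrite('pics/'+f,cv2.resize(im,None,fx=k,fy=k,interpolation=cv2.INTER_CUBIC))
    for m in names: print(cam,m,[(np.round(d['centre'],3).tolist(),round(d['score'],2)) for d in getattr(models,fn)(p,m)][:n])
    return p
E
python3 - <<'E'
from h import *
st(); look('wrist','w1.png',['beaker_a','beaker_a_mid','drying_board'])
E
```

```text
t 3.02 tcp [ 0.4068 -0.1916  0.238 ] hold [ 0.4062 -0.1915  0.2567] z [ 0.037 -0.004 -0.999] y [ 0.998 -0.043  0.037] F [-0.5 -0.4  0.2] gap 0.998
wrist beaker_a [([0.427, -0.187, -0.002], 0.93), ([0.507, -0.458, 0.004], 0.88), ([0.64, -0.128, 0.051], 0.85), ([0.4, -0.452, -0.002], 0.85), ([0.378, -0.314, 0.094], 0.83)]
wrist beaker_a_mid [([0.374, -0.317, 0.051], 0.61)]
wrist drying_board [([0.436, -0.322, 0.004], 0.8)]
```

View pics/w1.png

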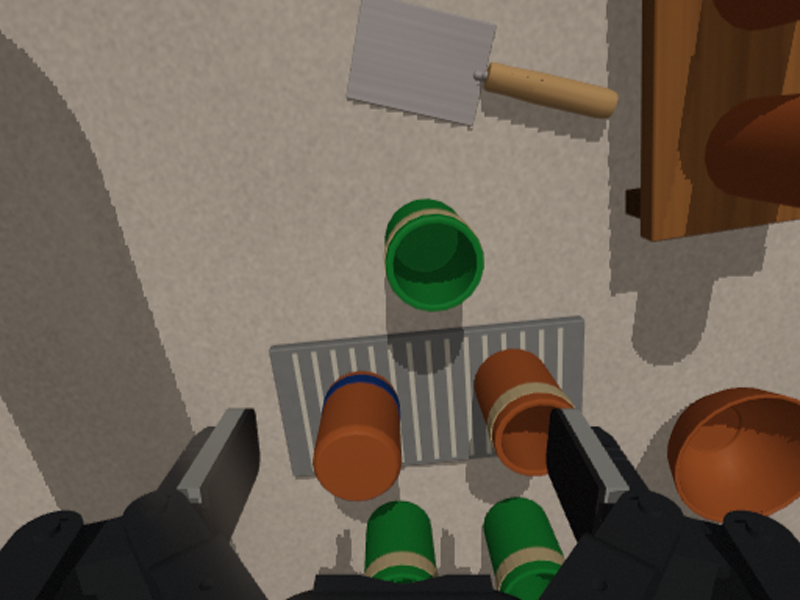

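Blue band at (360,385) confirms the mouth-down beaker on the board's left; the cream-banded one is at (525,400) and the greens are the look-alikes. I'll reach for the blue-banded one.

jog_arm(commands=[[100,-1,-3.5,0,0.04],[100,-1,-3.5,0,0],[100,-1,-3.5,0,0],[100,0,-2,-2,0],[100,0,0,-3,0],[100,0,0,0,0]])

```text
t: 3.72
tcp_pos: [0.3803, -0.303, 0.1881]
tool_rot: [0.697, 0.717, 0.014, 0.013]
force: [0.5, 1.6, -0.4]
finger_gap: 1.003
```

```bash
python3 - <<'E'
from h import *
st(); look('wrist',None,['beaker_a_mid','beaker_a'])
E
```

```text
t 3.72 tcp [ 0.3803 -0.303   0.1881] hold [ 0.3796 -0.303   0.2068] z [ 0.038  0.002 -0.999] y [0.999 0.028 0.038] F [ 0.5  1.6 -0.4] gap 1.003
wrist beaker_a_mid []
wrist beaker_a [([0.378, -0.318, 0.096], 0.92), ([0.506, -0.456, 0.003], 0.9), ([0.429, -0.188, -0.0], 0.89), ([0.496, -0.299, 0.012], 0.88), ([0.401, -0.452, -0.0], 0.88)]
```

jog_arm(commands=[[100,-0.3,-1.4,-1,-0.028],[100,0,0,-3,0],[100,0,0,-3,0],[100,0,0,-3,0],[100,0,0,-3,0],[100,0,0,0,0]])

```text
t: 4.37
tcp_pos: [0.387, -0.3246, 0.0667]
tool_rot: [0.705, 0.709, 0.011, 0.031]
force: [-0.6, 1.3, -0.9]
finger_gap: 1.003
```

jog_arm(commands=[[100,-1,0.7,0,0],[100,0,0,-1,0],[100,0,0,0,0]])

```text
t: 4.62
tcp_pos: [0.3788, -0.3192, 0.0585]
tool_rot: [0.704, 0.709, 0.01, 0.033]
force: [0.8, 0.0, 0.5]
finger_gap: 0.999
```

```bash
python3 - <<'E'
from h import *
st()
E
```

```text
t 4.62 tcp [ 0.3788 -0.3192  0.0585] hold [ 0.3776 -0.3187  0.0772] z [ 0.061 -0.031 -0.998] y [0.998 0.007 0.061] F [0.8 0.  0.5] gap 0.999
```

jog_arm(commands=[[100,0,0,-0.5,0],[100,0,0.1,0,0],[50,0,0,0,0],[50,0,0,0,0],[50,0,0,0,0],[50,0,0,0,0]], squeeze=60)

```text
t: 5.12
tcp_pos: [0.3816, -0.3214, 0.0601]
tool_rot: [0.704, 0.709, 0.009, 0.038]
force: [-0.6, 0.2, -2.8]
finger_gap: 0.681
```

```bash
python3 - <<'E'
from h import *
s,_=st(); print(np.round(s['q'],3)); look('wrist',None,['cradle'])
look('top',None,['cradle'])
E
```

```text
t 5.12 tcp [ 0.3816 -0.3214  0.0601] hold [ 0.3803 -0.3207  0.0787] z [ 0.067 -0.041 -0.997] y [0.998 0.009 0.067] F [-0.6  0.2 -2.8] gap 0.681
[-0.943  0.635  1.94   0.064  0.495 -1.007]
wrist cradle []
top cradle [([0.694, 0.34, -0.002], 0.72)]
```

jog_arm(commands=[[50,0,0,1.5,0],[50,0,0,2.5,0],[50,0,0,2.5,0],[50,0,0,2.5,0],[50,0,0,2.5,0],[50,0,0,1.5,0],[50,0,0,0,0],[50,0,0,0,0]])

```text
t: 5.98
tcp_pos: [0.379, -0.3178, 0.191]
tool_rot: [0.704, 0.709, 0.01, 0.032]
force: [1.0, 0.4, -1.3]
finger_gap: 0.68
```

```bash
python3 - <<'E'
from h import *
s,_=st(); look('scene','s2.png',['beaker_a','beaker_a_mid'],crop=(120,100,376,292),n=9)
E
```

```text
t 5.98 tcp [ 0.379  -0.3178  0.191 ] hold [ 0.3778 -0.3172  0.2097] z [ 0.06  -0.031 -0.998] y [0.998 0.008 0.06 ] F [ 1.   0.4 -1.3] gap 0.68
scene beaker_a [([0.624, -0.032, 0.047], 0.91), ([0.498, -0.301, 0.007], 0.82), ([0.428, -0.186, 0.002], 0.76), ([0.634, -0.125, 0.053], 0.59), ([0.506, -0.456, 0.0], 0.58), ([0.376, -0.314, 0.228], 0.57), ([0.398, -0.456, 0.001], 0.55)]
scene beaker_a_mid [([0.375, -0.31, 0.185], 0.89)]
```

View pics/s2.png

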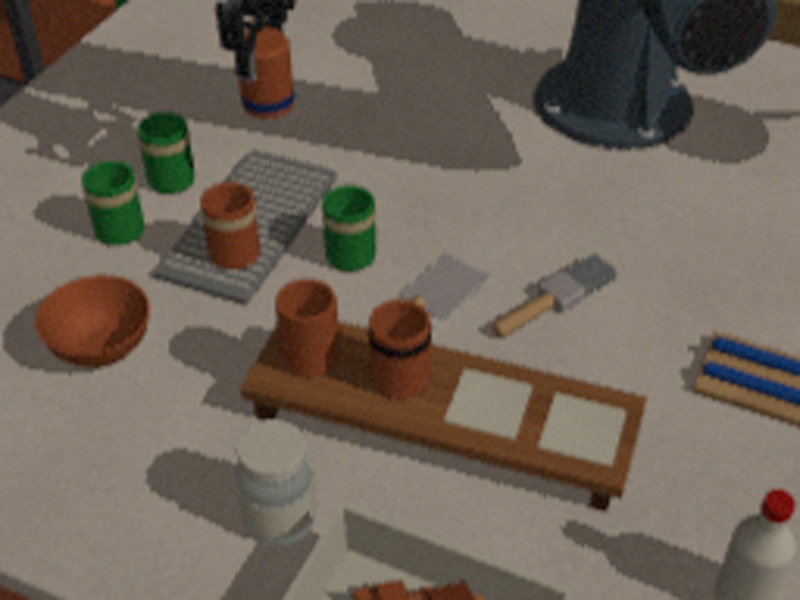

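Blue-banded beaker hangs from the gripper (band at (268,100)), still mouth-down. Carry to the cradle's near end.

jog_arm(commands=[[50,1,2,0,0],[50,1,3.5,0,0],[50,1,3.5,0,0],[50,1,3.5,0,0],[50,0.5,3.5,0,0],[50,0.5,3.5,0,0],[50,0,3.5,0,0],[50,0,3.5,0,0]])

```text
t: 6.8
tcp_pos: [0.4272, -0.0494, 0.1792]
tool_rot: [0.71, 0.704, 0.008, 0.025]
force: [0.3, -0.4, -1.4]
finger_gap: 0.676
```

jog_arm(commands=[[50,0,3.5,0,0],[50,0,3.5,0,0],[50,0,3.5,0,0],[50,0,3.5,0,0],[50,0,3.5,0,0],[50,0,3.5,0,0],[50,0,3.5,0,0],[50,0,0,0,0]])

```text
t: 7.47
tcp_pos: [0.4186, 0.2129, 0.1683]
tool_rot: [0.709, 0.705, 0.002, 0.016]
force: [0.1, -0.6, -1.4]
finger_gap: 0.679
```

```bash
python3 - <<'E'
from h import *
s,_=st(); look('wrist','w3.png',['cradle']);look('top',None,['cradle','beaker_a_mid'],n=3)
look('scene',None,['cradle'],n=3)
E
```

```text
t 7.47 tcp [0.4186 0.2129 0.1683] hold [0.4181 0.2133 0.187 ] z [ 0.025 -0.021 -0.999] y [ 1.    -0.005  0.026] F [ 0.1 -0.6 -1.4] gap 0.679
wrist cradle [([0.428, 0.312, -0.001], 0.91)]
top cradle [([0.622, -0.036, 0.049], 0.61)]
top beaker_a_mid [([0.412, 0.214, 0.161], 0.87), ([0.431, -0.318, 0.002], 0.37), ([0.619, 0.014, -0.003], 0.25)]
scene cradle [([0.428, 0.316, -0.0], 0.7), ([0.415, 0.21, 0.204], 0.42)]
```

View pics/w3.png

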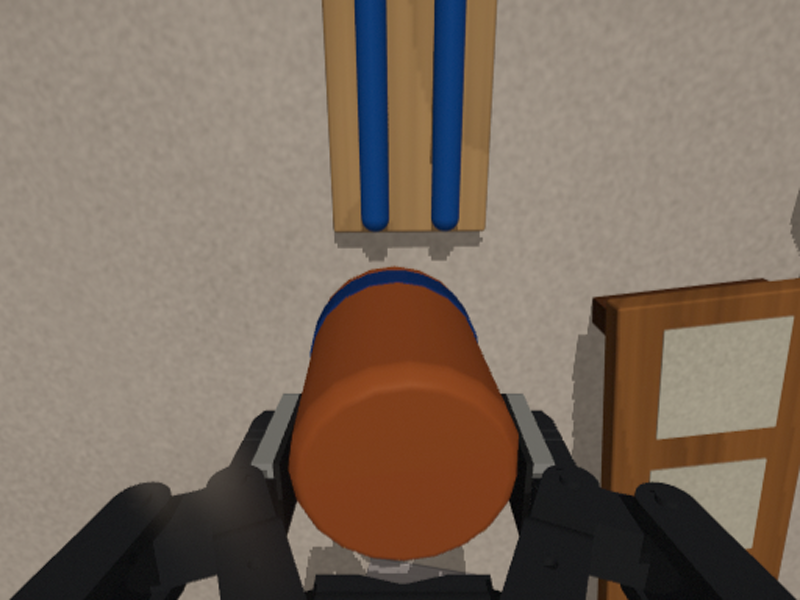

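```bash
python3 - <<'E'
from h import *
s,r=st(); p=look('wrist'); K=p['intrinsics'];H=p['hand_eye']
T=np.eye(4);T[:3,:3]=r;T[:3,3]=s['tcp_pos'];T=T@H
def px(u,v,z):
    d=T[:3,:3]@np.linalg.inv(K)@[u*.64,v*.64,1]; return (T[:3,3]+d*(z-T[2,3])/d[2]).round(4)
for u,v,z in [(375,228,.018),(446,228,.018),(371,5,.026),(450,5,.026),(334,231,.012),(485,230,.012)]: print(u,v,px(u,v,z))
E
```

```text
t 7.82 tcp [0.4192 0.2064 0.1693] hold [0.4187 0.2069 0.188 ] z [ 0.025 -0.024 -0.999] y [ 1.    -0.013  0.025] F [-0.1  0.2 -2. ] gap 0.681
375 228 [0.4083 0.2339 0.018 ]
446 228 [0.4492 0.2332 0.018 ]
371 5 [0.4101 0.3446 0.026 ]
450 5 [0.4484 0.3443 0.026 ]
334 231 [0.384  0.2314 0.012 ]
485 230 [0.473  0.2303 0.012 ]
```

jog_arm(commands=[[50,0.9,1.9,0,0.013],[50,0,0,-2,0],[50,0,0,-2.5,0],[50,0,0,-2.5,0],[50,0,0,-1,0],[50,0,0,0,0],[50,0,0,0,0]])

```text
t: 8.45
tcp_pos: [0.434, 0.2198, 0.0891]
tool_rot: [0.712, 0.702, 0.004, 0.02]
force: [-0.3, -0.5, -1.5]
finger_gap: 0.68
```

```bash
python3 - <<'E'
from h import *
s,r=st()
E
```

```text
t 8.45 tcp [0.434  0.2198 0.0891] hold [0.4334 0.2202 0.1078] z [ 0.033 -0.022 -0.999] y [ 0.999 -0.015  0.034] F [-0.3 -0.5 -1.5] gap 0.68
```

jog_arm(commands=[[50,-0.5,0.3,0,0.01],[50,0,0,-0.7,0],[50,0,0,-0.6,0],[50,0,0,-0.2,0],[50,0,0,0,0]], squeeze=20)

```text
t: 8.87
tcp_pos: [0.4311, 0.2224, 0.076]
tool_rot: [0.709, 0.705, 0.007, 0.021]
force: [-0.0, 0.1, -2.5]
finger_gap: 0.676
```

```bash
python3 - <<'E'
from h import *
s,r=st()
E
```

```text
t 8.87 tcp [0.4311 0.2224 0.076 ] hold [0.4303 0.2227 0.0947] z [ 0.04  -0.02  -0.999] y [ 0.999 -0.006  0.04 ] F [-0.   0.1 -2.5] gap 0.676
```

jog_arm(commands=[[50,-0.1,0,-0.4,0],[50,-0.1,-0.2,-0.3,0],[50,0,-0.6,-0.3,0],[50,0,-0.6,-0.3,0]])

```text
t: 9.2
tcp_pos: [0.4334, 0.2097, 0.0678]
tool_rot: [0.708, 0.705, 0.013, 0.025]
force: [-0.8, 0.9, 5.6]
finger_gap: 0.68
```

```bash
python3 - <<'E'
from h import *
s,r=st(); look('wrist','w4.png')
E
```

```text
t 9.2 tcp [0.4334 0.2097 0.0678] hold [0.4324 0.21   0.0865] z [ 0.054 -0.017 -0.998] y [ 0.999 -0.004  0.054] F [-0.8  0.9  5.6] gap 0.68
```

View pics/w4.png

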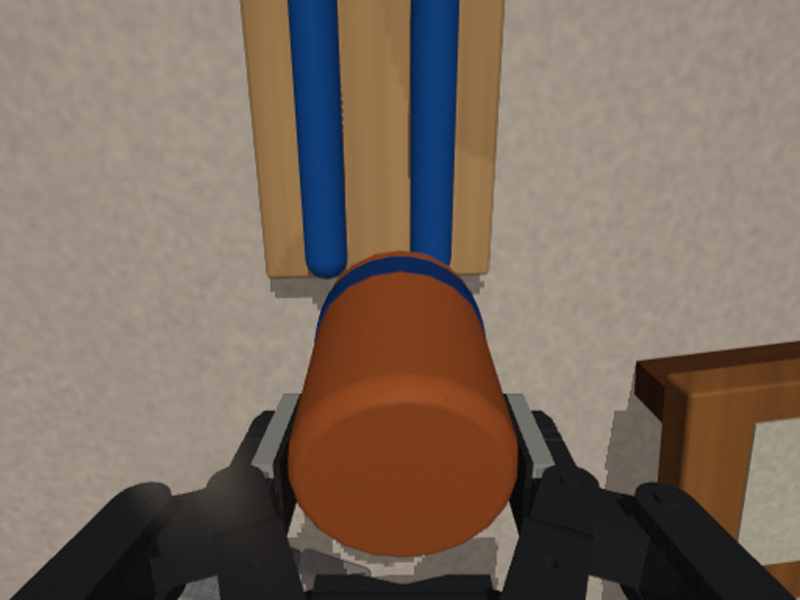

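jog_arm(commands=[[50,-0.3,0,1.2,0],[50,-0.4,1.6,0,0],[50,-0.1,0.2,0,0],[50,0,0,-0.4,0],[50,0,0,-0.4,0],[50,0,0,0,0]])

```text
t: 9.75
tcp_pos: [0.4271, 0.2264, 0.072]
tool_rot: [0.709, 0.705, 0.015, 0.027]
force: [0.6, -0.5, -2.1]
finger_gap: 0.675
```

```bash
python3 - <<'E'
from h import *
s,r=st()
E
```

```text
t 9.75 tcp [0.4271 0.2264 0.072 ] hold [0.426  0.2268 0.0907] z [ 0.058 -0.017 -0.998] y [ 0.998 -0.004  0.058] F [ 0.6 -0.5 -2.1] gap 0.675
```

jog_arm(commands=[[50,0,0,-0.3,0],[50,0,0,-0.3,0]])

```text
t: 9.92
tcp_pos: [0.4284, 0.2247, 0.0688]
tool_rot: [0.707, 0.706, 0.014, 0.028]
force: [-2.9, -9.4, 40.3]
finger_gap: 0.675
```

jog_arm(commands=[[50,0,-0.2,-0.3,0],[50,0,-0.3,-0.3,0]])

```text
t: 10.08
tcp_pos: [0.4282, 0.2186, 0.0663]
tool_rot: [0.707, 0.706, 0.014, 0.029]
force: [-2.7, -0.0, 12.9]
finger_gap: 0.676
```

jog_arm(commands=[[50,0,-0.5,-0.3,0],[50,0,-0.5,-0.3,0]])

```text
t: 10.25
tcp_pos: [0.4274, 0.2083, 0.0621]
tool_rot: [0.708, 0.706, 0.014, 0.028]
force: [-3.0, 0.7, 8.2]
finger_gap: 0.679
```

```bash
python3 - <<'E'
from h import *
s,r=st(); look('top',None,['beaker_a','beaker_a_mid']);look('scene',None,['beaker_a','beaker_a_mid'],n=9)
E
```

```text
t 10.25 tcp [0.4274 0.2083 0.0621] hold [0.4262 0.2087 0.0807] z [ 0.06  -0.02  -0.998] y [ 0.998 -0.002  0.06 ] F [-3.   0.7  8.2] gap 0.679
top beaker_a [([0.634, -0.129, 0.051], 0.89), ([0.498, -0.299, 0.008], 0.86), ([0.508, -0.456, -0.0], 0.83), ([0.402, -0.453, 0.002], 0.81), ([0.429, -0.186, -0.004], 0.66)]
top beaker_a_mid [([0.422, 0.224, 0.06], 0.7)]
scene beaker_a [([0.499, -0.302, 0.011], 0.92), ([0.619, -0.029, 0.047], 0.81), ([0.426, 0.205, 0.1], 0.79), ([0.434, -0.184, 0.007], 0.79), ([0.401, -0.452, 0.002], 0.78), ([0.79, -0.077, -0.0], 0.66), ([0.632, -0.127, 0.053], 0.61), ([0.505, -0.455, -0.001], 0.58)]
scene beaker_a_mid [([0.422, 0.222, 0.061], 0.88), ([0.408, 0.06, -0.002], 0.58)]
```

jog_arm(commands=[[50,0,-0.5,-0.3,0],[50,0,-0.5,-0.4,0],[50,0,0,0,0]])

```text
t: 10.8
tcp_pos: [0.4268, 0.194, 0.056]
tool_rot: [0.707, 0.707, 0.012, 0.029]
force: [-0.3, 0.6, -1.3]
finger_gap: 0.678
```

```bash
python3 - <<'E'
from h import *
s,r=st(); look('top',None,['beaker_a_mid'],n=2);p=look('scene',None,['beaker_a_mid'],n=2)
print([np.round(d['centre'],3) for d in models.pinpoint(p,'beaker_a') if d['centre'][1]>.1 and d['centre'][2]>.06])
E
```

```text
t 10.8 tcp [0.4268 0.194  0.056 ] hold [0.4257 0.1945 0.0747] z [ 0.058 -0.025 -0.998] y [0.998 0.001 0.058] F [-0.3  0.6 -1.3] gap 0.678
top beaker_a_mid [([0.791, -0.084, 0.001], 0.6), ([0.424, 0.209, 0.051], 0.53)]
scene beaker_a_mid [([0.423, 0.213, 0.058], 0.88)]
[array([0.424, 0.194, 0.094])]
```

jog_arm(commands=[[50,0,-0.5,1,0],[50,0,0,2,0],[50,0,0.5,2,0],[50,0,2.5,1,0],[50,0,3.2,0,0],[50,0,3.5,0,0],[50,0,3.5,0,0],[50,0,1.5,0,0]])

```text
t: 11.72
tcp_pos: [0.4243, 0.3402, 0.1211]
tool_rot: [0.71, 0.704, 0.011, 0.026]
force: [-0.1, 0.8, -2.5]
finger_gap: 0.679
```

```bash
python3 - <<'E'
from h import *
s,r=st(); p=look('scene',None,['beaker_a_mid'],n=2)
print([np.round(d['centre'],3) for d in models.pinpoint(p,'beaker_a') if d['centre'][1]>.1 and d['centre'][2]>.06])
st()
E
```

```text
t 11.72 tcp [0.4243 0.3402 0.1211] hold [0.4233 0.3406 0.1398] z [ 0.052 -0.021 -0.998] y [ 0.999 -0.008  0.053] F [-0.1  0.8 -2.5] gap 0.679
scene beaker_a_mid []
[array([0.419, 0.339, 0.161])]
t 11.87 tcp [0.4233 0.3373 0.1203] hold [0.4224 0.3377 0.139 ] z [ 0.05  -0.024 -0.998] y [ 0.999 -0.006  0.05 ] F [ 0.  -1.3 -1.8] gap 0.677
```

jog_arm(commands=[[50,0.4,0.6,-1,0.006],[50,0,0,-1.4,0],[50,0,0,-1,0],[50,0,0,-0.5,0]])

```text
t: 12.2
tcp_pos: [0.4271, 0.3408, 0.0796]
tool_rot: [0.708, 0.706, 0.009, 0.026]
force: [-0.7, -0.5, -1.7]
finger_gap: 0.675
```

```bash
python3 - <<'E'
from h import *
s,r=st()
E
```

```text
t 12.2 tcp [0.4271 0.3408 0.0796] hold [0.4262 0.3412 0.0983] z [ 0.049 -0.024 -0.999] y [ 0.999 -0.002  0.049] F [-0.7 -0.5 -1.7] gap 0.675
```

jog_arm(commands=[[50,0,-0.1,-0.4,0],[50,0,-0.4,-0.4,0]])

```text
t: 12.37
tcp_pos: [0.4272, 0.3352, 0.0711]
tool_rot: [0.709, 0.705, 0.009, 0.025]
force: [-8.4, 1.0, 32.5]
finger_gap: 0.677
```

jog_arm(commands=[[50,0,-0.6,-0.2,0],[50,0,-0.6,-0.2,0]])

```text
t: 12.53
tcp_pos: [0.4282, 0.3252, 0.0695]
tool_rot: [0.71, 0.704, 0.012, 0.024]
force: [-3.9, 4.8, 6.4]
finger_gap: 0.681
```

jog_arm(commands=[[50,0,-0.6,-0.3,0],[50,0,-0.6,-0.3,0]])

```text
t: 12.7
tcp_pos: [0.4289, 0.3147, 0.0663]
tool_rot: [0.711, 0.703, 0.015, 0.023]
force: [-2.9, 3.3, 4.9]
finger_gap: 0.675
```

```bash
python3 - <<'E'
from h import *
s,r=st(); p=look('scene',None,['beaker_a_mid'],n=2)
print([np.round(d['centre'],3) for d in models.pinpoint(p,'beaker_a') if d['centre'][1]>.1 and d['centre'][2]>.06])
look('top',None,['beaker_a_mid'],n=2)
E
```

```text
t 12.7 tcp [0.4289 0.3147 0.0663] hold [0.4278 0.3149 0.085 ] z [ 0.054 -0.011 -0.998] y [ 0.998 -0.011  0.054] F [-2.9  3.3  4.9] gap 0.675
scene beaker_a_mid [([0.424, 0.34, 0.076], 0.88)]
[array([0.428, 0.306, 0.104])]
top beaker_a_mid [([0.422, 0.335, 0.07], 0.49)]
```

jog_arm(commands=[[50,0,-0.55,-0.35,0],[50,0,-0.55,-0.35,0],[50,0,-0.5,-0.4,0],[50,0,-0.5,-0.45,0]])

```text
t: 13.28
tcp_pos: [0.4296, 0.2936, 0.0558]
tool_rot: [0.711, 0.702, 0.019, 0.023]
force: [-2.3, 2.5, 6.7]
finger_gap: 0.679
```

jog_arm(commands=[[50,0,-0.4,-0.5,0],[50,0,-0.4,-0.5,0]])

```text
t: 13.45
tcp_pos: [0.4297, 0.285, 0.048]
tool_rot: [0.712, 0.702, 0.02, 0.023]
force: [-3.1, 1.3, 5.6]
finger_gap: 0.676
```

```bash
python3 - <<'E'
from h import *
s,r=st(); p=look('scene',None,['beaker_a_mid'],n=2)
print([np.round(d['centre'],3) for d in models.pinpoint(p,'beaker_a') if d['centre'][1]>.1 and d['centre'][2]>.03])
look('top',None,['beaker_a_mid'],n=2)
E
```

```text
t 13.45 tcp [0.4297 0.285  0.048 ] hold [0.4286 0.2851 0.0667] z [ 0.061 -0.005 -0.998] y [ 0.998 -0.014  0.061] F [-3.1  1.3  5.6] gap 0.676
scene beaker_a_mid [([0.423, 0.318, 0.066], 0.57)]
[array([0.427, 0.276, 0.084])]
top beaker_a_mid [([0.422, 0.313, 0.065], 0.56)]
```

jog_arm(commands=[[50,0,-0.35,-0.5,0],[50,0,-0.3,-0.55,0]])

```text
t: 13.87
tcp_pos: [0.4297, 0.2774, 0.0396]
tool_rot: [0.712, 0.702, 0.02, 0.023]
force: [-2.6, 0.6, 7.1]
finger_gap: 0.678
```

jog_arm(commands=[[50,0,-0.2,-0.5,0],[50,0,0,-0.3,0]])

```text
t: 14.03
tcp_pos: [0.4295, 0.2737, 0.0331]
tool_rot: [0.712, 0.701, 0.021, 0.024]
force: [-2.5, -3.0, 7.9]
finger_gap: 0.676
```

```bash
python3 - <<'E'
from h import *
s,r=st(); p=look('scene',None,['beaker_a_mid'],n=2)
print([np.round(d['centre'],3) for d in models.pinpoint(p,'beaker_a') if d['centre'][1]>.1 and d['centre'][2]>.03])
look('top',None,['beaker_a_mid'],n=2)
E
```

```text
t 14.03 tcp [0.4295 0.2737 0.0331] hold [0.4284 0.2738 0.0518] z [ 0.062 -0.005 -0.998] y [ 0.998 -0.016  0.062] F [-2.5 -3.   7.9] gap 0.676
scene beaker_a_mid [([0.427, 0.308, 0.06], 0.81), ([0.676, -0.36, -0.001], 0.5)]
[array([0.425, 0.262, 0.068])]
top beaker_a_mid [([0.425, 0.301, 0.058], 0.51)]
```

Close to flat (about 80°); a last few mm down, then release slowly.

jog_arm(commands=[[50,0,-0.1,-0.3,0],[50,0,-0.1,-0.3,0],[50,0,0,-0.2,0]])

```text
t: 14.53
tcp_pos: [0.4294, 0.2708, 0.0275]
tool_rot: [0.713, 0.701, 0.022, 0.024]
force: [-2.9, -1.1, 8.0]
finger_gap: 0.672
```

```bash
python3 - <<'E'
from h import *
s,r=st(); p=look('scene','s5.png',['beaker_a_mid'],n=2,crop=(310,170,430,260))
print([np.round(d['centre'],3) for d in models.pinpoint(p,'beaker_a') if d['centre'][1]>.1 and d['centre'][2]>.03])
E
```

```text
t 14.53 tcp [0.4294 0.2708 0.0275] hold [0.4282 0.2709 0.0461] z [ 0.064 -0.004 -0.998] y [ 0.998 -0.017  0.064] F [-2.9 -1.1  8. ] gap 0.672
scene beaker_a_mid []
[array([0.426, 0.262, 0.059])]
```

View pics/s5.png

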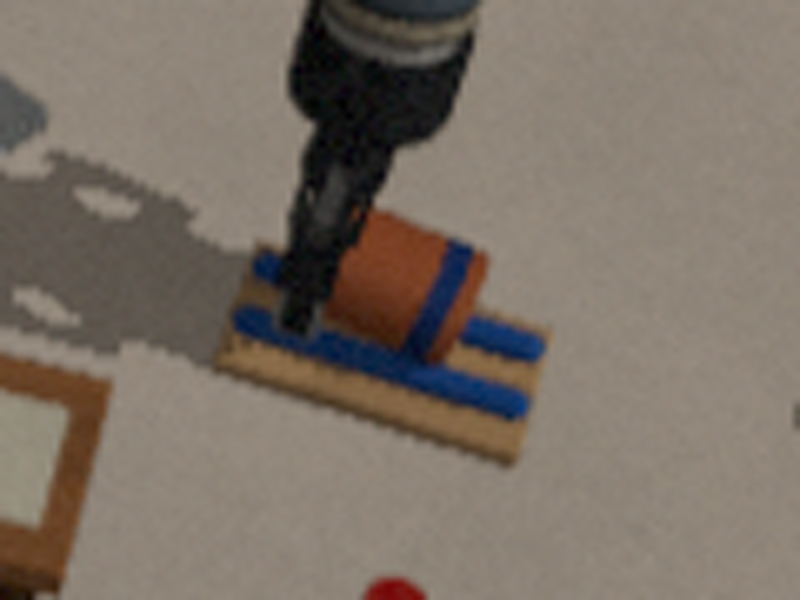

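The beaker lies along the rails with its mouth (band at (440,300)) toward +y and the finger at the base end (305,290). Releasing.

jog_arm(commands=[[100,0,0,0,0],[100,0,0,0,0],[100,0,0,0,0],[100,0,0,0,0],[100,0,0,0,0],[100,0,0,0,0]])

```text
t: 15.18
tcp_pos: [0.4315, 0.2696, 0.0283]
tool_rot: [0.714, 0.7, 0.023, 0.024]
force: [-0.2, 0.1, 0.1]
finger_gap: 0.999
```

jog_arm(commands=[[100,0,0,1,0],[100,0,0,2,0],[100,0,0,2.5,0],[100,0,0,2.5,0],[100,0,0,0,0],[100,0,0,0,0]])

```text
t: 15.68
tcp_pos: [0.4302, 0.2691, 0.1126]
tool_rot: [0.713, 0.7, 0.022, 0.024]
force: [0.4, 0.2, -0.4]
finger_gap: 1.0
```

```bash
python3 - <<'E'
from h import *
s,r=st(); look('wrist','w6.png',['beaker_a_mid'],n=2); p=look('scene',None,['beaker_a_mid'],n=2)
print([np.round(d['centre'],3) for d in models.pinpoint(p,'beaker_a') if d['centre'][1]>.2 and d['centre'][2]>.03])
E
```

```text
t 15.68 tcp [0.4302 0.2691 0.1126] hold [0.429  0.2692 0.1313] z [ 0.064 -0.004 -0.998] y [ 0.998 -0.019  0.064] F [ 0.4  0.2 -0.4] gap 1.0
wrist beaker_a_mid [([0.426, 0.294, 0.048], 0.86)]
scene beaker_a_mid [([0.424, 0.3, 0.049], 0.71)]
[array([0.426, 0.255, 0.048])]
```

View pics/w6.png

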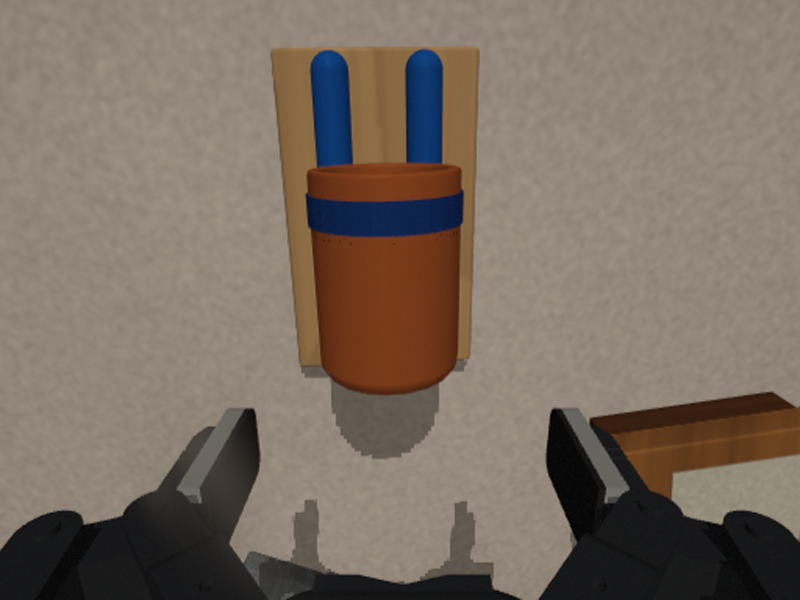

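Beaker released, lying on the rails with the band at (385,215) and the base at (390,385). Now I regrip near the mouth.

jog_arm(commands=[[100,-0.2,2.4,0,0.01],[100,-0.1,2.4,-0.5,0],[100,0,0,-2.5,0],[100,0,0,-2.5,0],[100,0,0,-2,0],[100,0,0,-0.5,0],[100,0,0,0,0]])

```text
t: 16.52
tcp_pos: [0.4242, 0.3179, 0.022]
tool_rot: [0.71, 0.703, 0.016, 0.021]
force: [-0.4, 0.4, 0.2]
finger_gap: 1.005
```

```bash
python3 - <<'E'
from h import *
s,r=st()
E
```

```text
t 16.52 tcp [0.4242 0.3179 0.022 ] hold [0.4232 0.318  0.0407] z [ 0.053 -0.008 -0.999] y [ 0.999 -0.01   0.053] F [-0.4  0.4  0.2] gap 1.005
```

jog_arm(commands=[[100,0.3,0,0.6,0],[50,0,0,0,0],[50,0,0,0,0],[50,0,0,0,0],[50,0,0,0,0],[50,0,0,0,0]], squeeze=20)

```text
t: 17.02
tcp_pos: [0.4299, 0.3181, 0.0316]
tool_rot: [0.711, 0.703, 0.018, 0.022]
force: [0.2, 0.5, -1.8]
finger_gap: 0.678
```

jog_arm(commands=[[50,0,0,1,0],[50,0,0,1.5,0],[50,0,0,2,0],[50,0,0,2,0],[50,0,0,2,0],[50,0,0,2,0],[50,0,0,0,0],[50,0,0,0,0]])

```text
t: 17.68
tcp_pos: [0.4246, 0.3162, 0.144]
tool_rot: [0.711, 0.703, 0.015, 0.02]
force: [-0.3, -0.1, -1.9]
finger_gap: 0.68
```

```bash
python3 - <<'E'
from h import *
s,r=st(); p=look('scene',None,['beaker_a_mid'],n=2)
print([np.round(d['centre'],3) for d in models.pinpoint(p,'beaker_a') if d['centre'][1]>.2 and d['centre'][2]>.03])
p=look('top',None,['beaker_a_mid'],n=2)
E
```

```text
t 17.68 tcp [0.4246 0.3162 0.144 ] hold [0.4236 0.3164 0.1627] z [ 0.05  -0.008 -0.999] y [ 0.999 -0.012  0.05 ] F [-0.3 -0.1 -1.9] gap 0.68
scene beaker_a_mid [([0.421, 0.299, 0.163], 0.96), ([0.427, 0.317, -0.0], 0.3)]
[array([0.423, 0.255, 0.164])]
top beaker_a_mid [([0.421, 0.296, 0.162], 0.86)]
```

jog_arm(commands=[[50,2,-0.3,0,0.03],[50,3,-0.5,0,0.03],[50,3.2,-0.6,0,0.03],[50,3.2,-0.6,0,0.02],[50,3.2,-0.6,0,0],[50,2,-0.4,0,0],[50,0,0,0,0],[50,0,0,0,0]])

```text
t: 18.6
tcp_pos: [0.5885, 0.2809, 0.1295]
tool_rot: [0.669, 0.744, 0.003, 0.014]
force: [0.3, 0.6, -2.5]
finger_gap: 0.68
```

```bash
python3 - <<'E'
from h import *
s,r=st(); look('wrist',None,['card_1','shelf'],n=3); look('top',None,['card_1','beaker_a_mid'],n=3);look('scene',None,['card_1','beaker_a_mid'],n=3)
st()
E
```

```text
t 18.6 tcp [0.5885 0.2809 0.1295] hold [0.5881 0.2811 0.1482] z [ 0.024 -0.014 -1.   ] y [0.994 0.106 0.022] F [ 0.3  0.6 -2.5] gap 0.68
wrist card_1 []
wrist shelf []
top card_1 [([0.616, 0.062, 0.048], 0.88), ([0.607, 0.155, 0.055], 0.65)]
top beaker_a_mid [([0.582, 0.263, 0.15], 0.97)]
scene card_1 [([0.605, 0.16, 0.048], 0.92), ([0.615, 0.061, 0.052], 0.61)]
scene beaker_a_mid [([0.583, 0.265, 0.153], 0.89), ([0.614, 0.063, 0.052], 0.64), ([0.676, -0.364, -0.002], 0.39)]
t 19.05 tcp [0.5879 0.2821 0.1318] hold [0.5874 0.2823 0.1505] z [ 0.027 -0.013 -1.   ] y [0.994 0.109 0.025] F [ 0.   0.7 -1.8] gap 0.68
```

jog_arm(commands=[[50,0.6,0.3,-1.5,-0.01],[50,0,0,-2.5,0],[50,0,0,-2.5,0],[50,0,0,-1,0],[50,0,0,0,0]])

```text
t: 19.47
tcp_pos: [0.5952, 0.2873, 0.0588]
tool_rot: [0.671, 0.742, 0.008, 0.017]
force: [-0.6, 0.2, -2.7]
finger_gap: 0.675
```

```bash
python3 - <<'E'
from h import *
s,r=st();p=look('scene',None,['beaker_a_mid'],n=1)
print([np.round(d['centre'],3) for d in models.pinpoint(p,'beaker_a') if d['centre'][1]>.15 and d['centre'][2]>.03])
st()
E
```

```text
t 19.47 tcp [0.5952 0.2873 0.0588] hold [0.5945 0.2875 0.0775] z [ 0.035 -0.011 -0.999] y [0.994 0.1   0.034] F [-0.6  0.2 -2.7] gap 0.675
scene beaker_a_mid [([0.592, 0.271, 0.082], 0.86)]
[array([0.6  , 0.228, 0.08 ])]
t 19.62 tcp [0.5971 0.2878 0.0617] hold [0.5964 0.2879 0.0803] z [ 0.04  -0.01  -0.999] y [0.994 0.1   0.039] F [-0.4 -0.3 -1.5] gap 0.682
```

jog_arm(commands=[[50,-0.1,0,-0.8,0],[50,0,-0.4,-0.4,0],[50,0,-0.6,0,0],[50,0,-0.4,0,0]])

```text
t: 19.95
tcp_pos: [0.5989, 0.2746, 0.0533]
tool_rot: [0.67, 0.742, 0.014, 0.02]
force: [0.2, -0.7, -1.3]
finger_gap: 0.682
```

```bash
python3 - <<'E'
from h import *
s,r=st()
E
```

```text
t 19.95 tcp [0.5989 0.2746 0.0533] hold [0.598  0.2747 0.072 ] z [ 0.048 -0.007 -0.999] y [0.994 0.102 0.047] F [ 0.2 -0.7 -1.3] gap 0.682
```

jog_arm(commands=[[50,0,-0.5,-0.1,0]])

```text
t: 20.03
tcp_pos: [0.5996, 0.2703, 0.0532]
tool_rot: [0.671, 0.741, 0.015, 0.02]
force: [-3.9, 19.4, 6.3]
finger_gap: 0.676
```

jog_arm(commands=[[50,0,-0.4,0,0]])

```text
t: 20.12
tcp_pos: [0.6003, 0.2697, 0.0546]
tool_rot: [0.672, 0.74, 0.019, 0.018]
force: [-3.5, 16.9, 2.6]
finger_gap: 0.681
```

```bash
python3 - <<'E'
from h import *
s,r=st();p=look('scene',None,['beaker_a_mid'],n=1)
print([np.round(d['centre'],3) for d in models.pinpoint(p,'beaker_a') if d['centre'][1]>.15 and d['centre'][2]>.03])
E
```

```text
t 20.12 tcp [0.6003 0.2697 0.0546] hold [0.5993 0.2696 0.0733] z [ 0.053  0.004 -0.999] y [0.994 0.096 0.053] F [-3.5 16.9  2.6] gap 0.681
scene beaker_a_mid [([0.598, 0.255, 0.076], 0.64)]
[array([0.602, 0.207, 0.074])]
```

jog_arm(commands=[[50,0,-0.4,0.5,0],[50,0,-0.4,0.6,0]])

```text
t: 20.43
tcp_pos: [0.5999, 0.2641, 0.0661]
tool_rot: [0.671, 0.741, 0.021, 0.018]
force: [-0.3, 0.1, -2.7]
finger_gap: 0.681
```

jog_arm(commands=[[50,0,-0.5,0.5,0],[50,0,-0.5,0.5,0]])

```text
t: 20.6
tcp_pos: [0.5999, 0.2526, 0.0774]
tool_rot: [0.671, 0.741, 0.02, 0.018]
force: [0.8, -0.3, -3.0]
finger_gap: 0.68
```

```bash
python3 - <<'E'
from h import *
s,r=st();p=look('scene',None,['beaker_a_mid'],n=1)
print([np.round(d['centre'],3) for d in models.pinpoint(p,'beaker_a') if d['centre'][1]>.15 and d['centre'][2]>.03])
E
```

```text
t 20.6 tcp [0.5999 0.2526 0.0774] hold [0.5989 0.2525 0.096 ] z [ 0.055  0.005 -0.998] y [0.994 0.099 0.055] F [ 0.8 -0.3 -3. ] gap 0.68
scene beaker_a_mid [([0.597, 0.238, 0.099], 0.77)]
[array([0.604, 0.194, 0.091]), array([0.605, 0.159, 0.051])]
```

jog_arm(commands=[[50,0,1.6,0,0],[50,0,1.2,0,0],[50,-0.1,0,-1,0],[50,-0.1,0,-1.1,0],[50,0,0,0,0]])

```text
t: 21.17
tcp_pos: [0.5984, 0.2794, 0.0544]
tool_rot: [0.672, 0.74, 0.02, 0.019]
force: [-1.4, -0.4, -2.4]
finger_gap: 0.678
```

jog_arm(commands=[[50,0,-0.7,0,0],[50,0,-0.4,0,0]])

```text
t: 21.33
tcp_pos: [0.5967, 0.2677, 0.0519]
tool_rot: [0.672, 0.74, 0.018, 0.018]
force: [-0.8, 0.2, -1.9]
finger_gap: 0.679
```

jog_arm(commands=[[50,0,-0.5,0,0],[50,0,-0.5,0.1,0]])

```text
t: 21.5
tcp_pos: [0.5972, 0.2657, 0.0547]
tool_rot: [0.675, 0.737, 0.026, 0.013]
force: [-3.2, 13.4, 2.4]
finger_gap: 0.682
```

jog_arm(commands=[[50,0,-0.6,0.2,0],[50,0,-0.6,0.2,0]])

```text
t: 21.67
tcp_pos: [0.5976, 0.2607, 0.061]
tool_rot: [0.676, 0.736, 0.032, 0.01]
force: [-1.9, 10.4, 1.3]
finger_gap: 0.678
```

```bash
python3 - <<'E'
from h import *
s,r=st();p=look('scene',None,['beaker_a_mid'],n=1)
print([np.round(d['centre'],3) for d in models.pinpoint(p,'beaker_a') if d['centre'][1]>.15 and d['centre'][2]>.03])
E
```

```text
t 21.67 tcp [0.5976 0.2607 0.061 ] hold [0.5965 0.2601 0.0797] z [ 0.059  0.034 -0.998] y [0.995 0.083 0.062] F [-1.9 10.4  1.3] gap 0.678
scene beaker_a_mid [([0.595, 0.248, 0.077], 0.79)]
[array([0.603, 0.205, 0.063])]
```

jog_arm(commands=[[50,0,-0.6,0.3,0],[50,0,-0.6,0.3,0]])

```text
t: 21.98
tcp_pos: [0.5979, 0.2528, 0.0691]
tool_rot: [0.677, 0.735, 0.037, 0.008]
force: [-0.7, 6.2, -2.2]
finger_gap: 0.68
```

jog_arm(commands=[[50,0,-0.7,0.3,0],[50,0,-0.7,0.3,0]])

```text
t: 22.15
tcp_pos: [0.5983, 0.2421, 0.0771]
tool_rot: [0.678, 0.734, 0.04, 0.007]
force: [-0.4, 5.2, -1.6]
finger_gap: 0.677
```

```bash
python3 - <<'E'
from h import *
s,r=st();p=look('scene',None,['beaker_a_mid'],n=1)
print([np.round(d['centre'],3) for d in models.pinpoint(p,'beaker_a') if d['centre'][1]>.15 and d['centre'][2]>.03])
E
```

```text
t 22.15 tcp [0.5983 0.2421 0.0771] hold [0.5971 0.2411 0.0957] z [ 0.065  0.05  -0.997] y [0.995 0.077 0.069] F [-0.4  5.2 -1.6] gap 0.677
scene beaker_a_mid [([0.593, 0.237, 0.091], 0.85)]
[array([0.602, 0.199, 0.063])]
```

jog_arm(commands=[[50,0,-0.7,0.25,0],[50,0,-0.7,0.2,0]])

```text
t: 22.47
tcp_pos: [0.5989, 0.2297, 0.0833]
tool_rot: [0.679, 0.733, 0.043, 0.006]
force: [-1.1, 5.6, 1.4]
finger_gap: 0.681
```

jog_arm(commands=[[50,0,-0.8,0.15,0],[50,0,-0.8,0.1,0]])

```text
t: 22.63
tcp_pos: [0.5997, 0.2157, 0.0875]
tool_rot: [0.68, 0.732, 0.046, 0.006]
force: [-0.4, 5.5, 2.0]
finger_gap: 0.68
```

```bash
python3 - <<'E'
from h import *
s,r=st();p=look('scene',None,['beaker_a_mid'],n=1)
print([np.round(d['centre'],3) for d in models.pinpoint(p,'beaker_a') if d['centre'][1]>.15 and d['centre'][2]>.03])
E
```

```text
t 22.63 tcp [0.5997 0.2157 0.0875] hold [0.5984 0.2146 0.1062] z [ 0.071  0.059 -0.996] y [0.995 0.072 0.075] F [-0.4  5.5  2. ] gap 0.68
scene beaker_a_mid [([0.595, 0.217, 0.102], 0.91)]
[array([0.604, 0.187, 0.059])]
```

jog_arm(commands=[[50,0,-0.8,0.1,0],[50,0,-0.8,0,0]])

```text
t: 22.95
tcp_pos: [0.6006, 0.1996, 0.0898]
tool_rot: [0.679, 0.733, 0.046, 0.007]
force: [-0.2, 0.7, 0.4]
finger_gap: 0.682
```

jog_arm(commands=[[50,0,-0.8,0,0],[50,0,-0.8,0,0]])

```text
t: 23.12
tcp_pos: [0.6008, 0.182, 0.0898]
tool_rot: [0.678, 0.733, 0.046, 0.008]
force: [0.5, 2.2, 0.6]
finger_gap: 0.678
```

```bash
python3 - <<'E'
from h import *
s,r=st();p=look('scene','s7.png',['beaker_a_mid'],n=1,crop=(260,170,380,260))
print([np.round(d['centre'],3) for d in models.pinpoint(p,'beaker_a') if d['centre'][1]>.12 and d['centre'][2]>.03])
E
```

```text
t 23.12 tcp [0.6008 0.182  0.0898] hold [0.5995 0.1809 0.1084] z [ 0.074  0.056 -0.996] y [0.994 0.075 0.078] F [0.5 2.2 0.6] gap 0.678
scene beaker_a_mid [([0.596, 0.184, 0.101], 0.7)]
[array([0.603, 0.159, 0.061])]
```

View pics/s7.png

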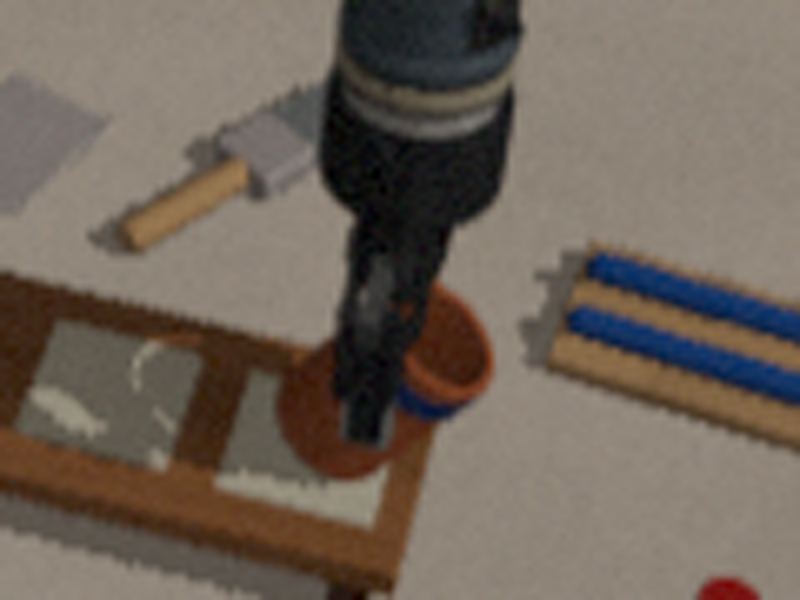

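The beaker is on the shelf leaning: mouth at (445,340), base at (330,410), about 30° short of upright. I'll press down while dragging to finish the turn.

jog_arm(commands=[[50,0,0,-0.4,0],[50,0,-0.4,-0.4,0]])

```text
t: 23.43
tcp_pos: [0.6017, 0.1785, 0.0882]
tool_rot: [0.68, 0.732, 0.047, 0.008]
force: [-7.1, 4.1, 24.2]
finger_gap: 0.68
```

jog_arm(commands=[[50,0,-0.5,-0.2,0],[50,0,-0.5,-0.2,0]])

```text
t: 23.6
tcp_pos: [0.603, 0.1716, 0.0883]
tool_rot: [0.68, 0.731, 0.051, 0.008]
force: [-0.7, 3.5, 7.9]
finger_gap: 0.677
```

```bash
python3 - <<'E'
from h import *
s,r=st();p=look('scene',None,['beaker_a_mid'],n=1)
print([np.round(d['centre'],3) for d in models.pinpoint(p,'beaker_a') if d['centre'][1]>.1 and d['centre'][2]>.03])
E
```

```text
t 23.6 tcp [0.603  0.1716 0.0883] hold [0.6015 0.1704 0.1069] z [ 0.081  0.064 -0.995] y [0.994 0.07  0.086] F [-0.7  3.5  7.9] gap 0.677
scene beaker_a_mid [([0.597, 0.175, 0.101], 0.7)]
[array([0.604, 0.154, 0.06 ])]
```

jog_arm(commands=[[50,0,-0.5,-0.2,0],[50,0,-0.5,-0.2,0]])

```text
t: 23.92
tcp_pos: [0.6045, 0.1643, 0.0876]
tool_rot: [0.68, 0.731, 0.054, 0.008]
force: [-1.7, 5.4, 10.7]
finger_gap: 0.68
```

jog_arm(commands=[[50,0,-0.4,-0.2,0],[50,0,-0.4,-0.2,0]])

```text
t: 24.08
tcp_pos: [0.6054, 0.1608, 0.0874]
tool_rot: [0.681, 0.73, 0.059, 0.006]
force: [-2.1, 4.3, 11.5]
finger_gap: 0.677
```

```bash
python3 - <<'E'
from h import *
s,r=st();p=look('scene',None,['beaker_a_mid'],n=1)
print([np.round(d['centre'],3) for d in models.pinpoint(p,'beaker_a') if d['centre'][1]>.08 and d['centre'][2]>.03])
E
```

```text
t 24.08 tcp [0.6054 0.1608 0.0874] hold [0.6037 0.1594 0.106 ] z [ 0.089  0.077 -0.993] y [0.993 0.065 0.094] F [-2.1  4.3 11.5] gap 0.677
scene beaker_a_mid [([0.603, 0.165, 0.098], 0.78)]
[array([0.607, 0.148, 0.059]), array([0.6  , 0.164, 0.099])]
```

jog_arm(commands=[[50,0,-0.3,-0.4,0],[50,0,-0.3,-0.4,0],[50,0,-0.3,-0.4,0]])

```text
t: 24.48
tcp_pos: [0.6059, 0.1581, 0.0865]
tool_rot: [0.682, 0.729, 0.064, 0.004]
force: [-7.4, 3.9, 22.7]
finger_gap: 0.679
```

```bash
python3 - <<'E'
from h import *
s,r=st();p=look('scene',None,['beaker_a_mid'],n=1)
print([np.round(d['centre'],3) for d in models.pinpoint(p,'beaker_a') if d['centre'][1]>.08 and d['centre'][2]>.03])
E
```

```text
t 24.48 tcp [0.6059 0.1581 0.0865] hold [0.6042 0.1565 0.1051] z [ 0.094  0.087 -0.992] y [0.993 0.062 0.099] F [-7.4  3.9 22.7] gap 0.679
scene beaker_a_mid [([0.476, -0.076, 0.003], 0.7)]
[array([0.606, 0.147, 0.057])]
```

jog_arm(commands=[[50,0,0,0.2,0],[69,0,0,0,0],[70,0,0,0,0],[71,0,0,0,0],[73,0,0,0,0],[76,0,0,0,0],[80,0,0,0,0],[80,0,0,0,0]])

```text
t: 25.3
tcp_pos: [0.6066, 0.1587, 0.088]
tool_rot: [0.681, 0.729, 0.064, 0.005]
force: [0.7, 0.4, 0.4]
finger_gap: 0.803
```

```bash
python3 - <<'E'
from h import *
s,r=st();p=look('scene','s8.png',['beaker_a_mid'],n=1,crop=(250,160,370,250))
print([np.round(d['centre'],3) for d in models.pinpoint(p,'beaker_a') if d['centre'][1]>.08 and d['centre'][2]>.03])
E
```

```text
t 25.3 tcp [0.6066 0.1587 0.088 ] hold [0.6049 0.1571 0.1065] z [ 0.095  0.087 -0.992] y [0.993 0.063 0.101] F [0.7 0.4 0.4] gap 0.803
scene beaker_a_mid [([0.697, 0.344, -0.001], 0.74)]
[array([0.609, 0.146, 0.051])]
```

View pics/s8.png

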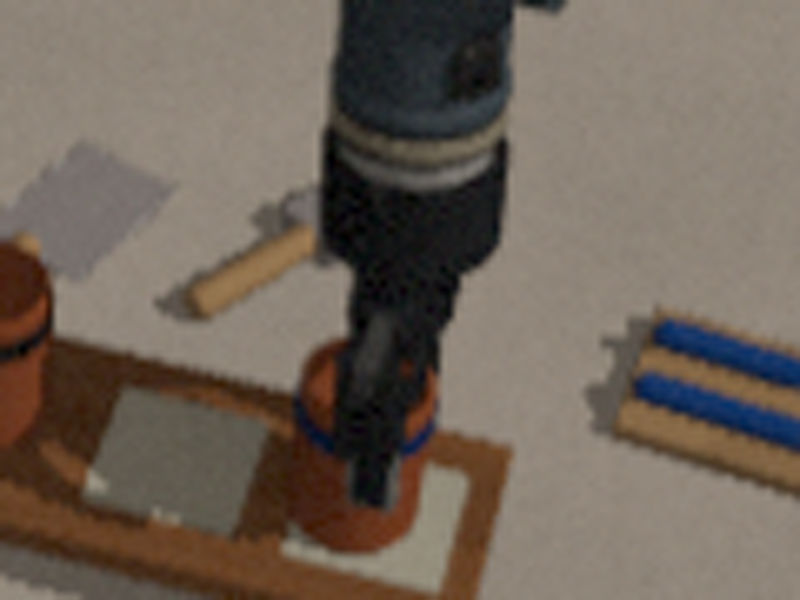

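The beaker now stands upright on the outer card (band at (370,420)), but about 11 mm off toward the inner card. I regrip it, slide it to the centre and release.

jog_arm(commands=[[85,0.1,-1.0,0,0],[85,0,-0.1,0,0],[50,0,0,0,0],[50,0,0,0,0],[50,0,0,0,0],[50,0,0,0,0]])

```text
t: 25.95
tcp_pos: [0.6074, 0.1463, 0.0883]
tool_rot: [0.682, 0.729, 0.064, 0.005]
force: [1.0, -0.2, -0.5]
finger_gap: 0.689
```

jog_arm(commands=[[50,-0.05,0.5,0.1,0],[50,-0.05,0.5,0,0],[50,0,0.2,0,0],[50,0,0,0,0]])

```text
t: 26.28
tcp_pos: [0.6044, 0.1591, 0.0882]
tool_rot: [0.682, 0.729, 0.062, 0.004]
force: [-0.1, -2.3, 1.3]
finger_gap: 0.689
```

```bash
python3 - <<'E'
from h import *
s,r=st();p=look('scene',None,['beaker_a_mid'],n=1)
print([np.round(d['centre'],3) for d in models.pinpoint(p,'beaker_a') if d['centre'][1]>.08 and d['centre'][2]>.03])
E
```

```text
t 26.28 tcp [0.6044 0.1591 0.0882] hold [0.6027 0.1575 0.1067] z [ 0.091  0.086 -0.992] y [0.993 0.063 0.096] F [-0.1 -2.3  1.3] gap 0.689
scene beaker_a_mid [([0.497, -0.3, 0.01], 0.71)]
[array([0.607, 0.157, 0.054])]
```

Base now at (0.607, 0.157), on the card centre (0.606, 0.158). Release, raise, and check with the top camera while heading for the cream-banded beaker.

jog_arm(commands=[[70,0,0,0,0],[72,0,0,0,0],[76,0,0,0,0],[85,0,0,0,0],[100,0,0,0,0],[100,0,0,0,0],[100,0,0,0,0]])

```text
t: 27.02
tcp_pos: [0.6049, 0.1589, 0.0886]
tool_rot: [0.682, 0.728, 0.063, 0.004]
force: [0.2, -0.5, 0.5]
finger_gap: 0.998
```

jog_arm(commands=[[100,0,0,1,0],[100,0.1,0.1,2,0],[100,0.1,0.1,2,0],[100,0,0,3,0],[100,0,0,3,0],[100,0,0,3,0],[100,0,0,0,0],[100,0,0,0,0]])

```text
t: 27.68
tcp_pos: [0.6038, 0.1606, 0.2378]
tool_rot: [0.683, 0.728, 0.062, 0.002]
force: [-0.2, 0.5, -1.3]
finger_gap: 1.001
```

```bash
python3 - <<'E'
from h import *
s,r=st()
for c in ('top','scene','wrist'):
    p=look(c)
    for n in('beaker_a','card_1'): print(c,n,[(np.round(d['centre'],3).tolist(),round(d['score'],2)) for d in models.pinpoint(p,n) if d['centre'][0]>.55 and d['centre'][1]>-.2])
print(np.round(manip.sense()['q'],2)); st()
E
```

```text
t 27.68 tcp [0.6038 0.1606 0.2378] hold [0.6022 0.1589 0.2563] z [ 0.088  0.087 -0.992] y [0.994 0.06  0.093] F [-0.2  0.5 -1.3] gap 1.001
top beaker_a [([0.635, -0.13, 0.049], 0.95), ([0.611, 0.157, 0.05], 0.91), ([0.625, -0.032, 0.047], 0.8), ([0.606, 0.156, 0.05], 0.45)]
top card_1 [([0.617, 0.061, 0.047], 0.71), ([0.609, 0.155, 0.052], 0.5)]
scene beaker_a [([0.636, -0.128, 0.053], 0.91), ([0.623, -0.031, 0.048], 0.65), ([0.606, 0.16, 0.051], 0.57)]
scene card_1 [([0.606, 0.156, 0.05], 0.58)]
wrist beaker_a [([0.609, 0.156, 0.052], 0.8), ([0.626, -0.033, 0.05], 0.77)]
wrist card_1 [([0.617, 0.061, 0.045], 0.8)]
[ 0.04  0.48  1.51  0.1   1.06 -0.07]
t 28.13 tcp [0.6031 0.1605 0.2345] hold [0.6015 0.1589 0.2531] z [ 0.083  0.087 -0.993] y [0.994 0.06  0.088] F [ 0.8  0.1 -0.6] gap 1.0
```

jog_arm(commands=[[100,-0.5,-2,0,0],[100,-0.8,-3.5,0,0],[100,-0.8,-3.5,0,0],[100,-0.8,-3.5,0,0],[100,-0.8,-3.5,0,0],[100,-0.8,-3.5,0,0],[100,-0.8,-3.5,0,0],[100,-0.8,-3.5,0,0]])

```text
t: 28.8
tcp_pos: [0.5388, -0.1059, 0.2303]
tool_rot: [0.678, 0.733, 0.06, -0.003]
force: [-0.4, -1.1, -0.5]
finger_gap: 1.001
```

jog_arm(commands=[[100,-0.8,-3.5,0,0],[100,-0.8,-3.5,0,0],[100,-0.8,-3.5,0,0],[100,-0.8,-3,0,0],[100,-0.5,-2,0,0],[100,0,0,0,0],[100,0,0,0,0]])

```text
t: 29.38
tcp_pos: [0.4967, -0.2773, 0.2272]
tool_rot: [0.682, 0.729, 0.059, -0.003]
force: [-0.5, 0.8, 0.3]
finger_gap: 0.997
```

```bash
python3 - <<'E'
from h import *
st()
for c in ('top','wrist'):
    p=look(c); print(c,[(np.round(d['centre'],3).tolist(),round(d['score'],2)) for d in models.pinpoint(p,'beaker_b')])
st()
E
```

```text
t 29.38 tcp [ 0.4967 -0.2773  0.2272] hold [ 0.4952 -0.2789  0.2458] z [ 0.076  0.09  -0.993] y [0.995 0.064 0.082] F [-0.5  0.8  0.3] gap 0.997
top [([0.428, -0.185, -0.003], 0.9), ([0.606, 0.158, 0.047], 0.76), ([0.633, -0.133, 0.051], 0.71), ([0.497, -0.301, 0.012], 0.65), ([0.625, -0.034, 0.05], 0.61)]
wrist [([0.429, -0.184, 0.0], 0.84), ([0.402, -0.452, -0.002], 0.78), ([0.497, -0.301, 0.012], 0.76), ([0.64, -0.13, 0.053], 0.74), ([0.506, -0.459, 0.004], 0.73), ([0.435, -0.321, 0.002], 0.56)]
t 29.58 tcp [ 0.4973 -0.2749  0.2276] hold [ 0.4959 -0.2766  0.2462] z [ 0.076  0.091 -0.993] y [0.994 0.067 0.082] F [-0.1  0.5  0.2] gap 1.001
```

jog_arm(commands=[[100,0.1,-2.3,0,0],[100,0,0,-2.5,0],[100,0,0,-3,0],[100,0,0,-3,0],[100,0,0,-2.5,0],[100,0,0,0,0],[100,0,0,0,0]])

```text
t: 30.17
tcp_pos: [0.5036, -0.2895, 0.1178]
tool_rot: [0.675, 0.736, 0.06, 0.0]
force: [0.5, 0.3, 0.4]
finger_gap: 1.001
```

```bash
python3 - <<'E'
from h import *
st()
E
```

```text
t 30.17 tcp [ 0.5036 -0.2895  0.1178] hold [ 0.5021 -0.2911  0.1364] z [ 0.081  0.088 -0.993] y [0.993 0.083 0.088] F [0.5 0.3 0.4] gap 1.001
```

jog_arm(commands=[[100,-0.6,-1.0,0,0],[100,0,0,-1.5,0],[100,0,0,-1.5,0],[100,-0.1,0,-1.5,0],[100,-0.1,0,-1.5,0],[100,0,0,0,0],[100,0,0,0,0]])

```text
t: 30.75
tcp_pos: [0.5017, -0.3063, 0.0688]
tool_rot: [0.672, 0.738, 0.059, 0.012]
force: [1.2, -0.7, 0.3]
finger_gap: 1.0
```

```bash
python3 - <<'E'
from h import *
st()
E
```

```text
t 30.75 tcp [ 0.5017 -0.3063  0.0688] hold [ 0.4999 -0.3076  0.0874] z [ 0.097  0.071 -0.993] y [0.991 0.091 0.103] F [ 1.2 -0.7  0.3] gap 1.0
```

jog_arm(commands=[[100,-0.3,0.6,0,0],[100,-0.1,0,-1.0,0],[100,-0.1,0,-0.9,0],[100,0,0,0,0],[50,0,0,0,0],[50,0,0,0,0],[50,0,0,0,0],[50,0,0,0,0]], squeeze=40)

```text
t: 31.42
tcp_pos: [0.4983, -0.3029, 0.0549]
tool_rot: [0.671, 0.739, 0.058, 0.017]
force: [1.1, 0.8, -2.6]
finger_gap: 0.701
```

jog_arm(commands=[[50,0,0,1,0],[50,0,0,2,0],[50,0,0,2.5,0],[50,0,0,2.5,0],[50,0,0,2.5,0],[50,0,0,2.5,0],[50,0,0,2,0],[50,0,0,0,0]])

```text
t: 32.08
tcp_pos: [0.4942, -0.2986, 0.2098]
tool_rot: [0.671, 0.739, 0.058, 0.011]
force: [0.6, -0.4, -3.5]
finger_gap: 0.706
```

```bash
python3 - <<'E'
from h import *
st(); p=look('scene'); print([(np.round(d['centre'],3).tolist(),round(d['score'],2)) for d in models.pinpoint(p,'beaker_b') if d['centre'][2]>.06])
st()
E
```

```text
t 32.08 tcp [ 0.4942 -0.2986  0.2098] hold [ 0.4924 -0.2999  0.2283] z [ 0.094  0.072 -0.993] y [0.991 0.093 0.1  ] F [ 0.6 -0.4 -3.5] gap 0.706
[([0.494, -0.296, 0.165], 0.95)]
t 32.18 tcp [ 0.4925 -0.2971  0.206 ] hold [ 0.4908 -0.2985  0.2246] z [ 0.089  0.077 -0.993] y [0.991 0.092 0.096] F [-0.  -0.6 -2.6] gap 0.704
```

jog_arm(commands=[[50,0,2,0.1,0],[50,0.1,3.5,0.1,0],[50,0.1,3.5,0.1,0],[50,0.1,3.5,0.1,0],[50,0.1,3.5,0.1,0],[50,0.1,3.5,0.1,0],[50,0.1,3.5,0.1,0],[50,0.1,3.5,0.1,0]])

```text
t: 32.85
tcp_pos: [0.4901, -0.0269, 0.1987]
tool_rot: [0.677, 0.734, 0.054, -0.004]
force: [1.0, -0.4, -3.4]
finger_gap: 0.7
```

jog_arm(commands=[[50,0.1,3.5,0.1,0],[50,0.1,2.5,0.1,0],[50,0.5,1,0,0],[50,2,0,0,0],[50,2.5,0,0,0],[50,2,0,0,0],[50,0,0,0,0],[50,0,0,0,0]])

```text
t: 33.52
tcp_pos: [0.546, 0.0595, 0.1832]
tool_rot: [0.674, 0.737, 0.042, -0.024]
force: [-0.5, 0.1, -2.5]
finger_gap: 0.697
```

```bash
python3 - <<'E'
from h import *
st(); p=look('scene'); print([(np.round(d['centre'],3).tolist(),round(d['score'],2)) for d in models.pinpoint(p,'beaker_b') if d['centre'][0]>.5 and d['centre'][1]>-.2]); st()
E
```

```text
t 33.52 tcp [0.546  0.0595 0.1832] hold [0.5456 0.0578 0.2018] z [ 0.022  0.095 -0.995] y [0.996 0.089 0.03 ] F [-0.5  0.1 -2.5] gap 0.697
[([0.606, 0.157, 0.05], 0.84), ([0.626, -0.031, 0.046], 0.77), ([0.636, -0.128, 0.052], 0.75), ([0.545, 0.063, 0.138], 0.69), ([0.624, 0.014, 0.001], 0.48)]
t 33.62 tcp [0.5457 0.0592 0.1836] hold [0.5452 0.0575 0.2022] z [ 0.023  0.095 -0.995] y [0.996 0.088 0.031] F [-0.4  0.3 -3.5] gap 0.695
```

jog_arm(commands=[[50,2,0,0,0],[50,2.5,0,0,0],[50,2,0,0,0],[50,0.6,-0.1,0,0],[50,0,0,-1.5,0],[50,0,0,-2,0],[50,0,0,0,0],[50,0,0,0,0]])

```text
t: 34.28
tcp_pos: [0.606, 0.0574, 0.1434]
tool_rot: [0.675, 0.736, 0.037, -0.032]
force: [-0.3, -0.8, -2.5]
finger_gap: 0.692
```

```bash
python3 - <<'E'
from h import *
st(); 
for c in('scene','top'): p=look(c); print([(np.round(d['centre'],3).tolist(),round(d['score'],2)) for d in models.pinpoint(p,'beaker_b') if d['centre'][0]>.5 and .03<d['centre'][1]<.12])
st()
E
```

```text
t 34.28 tcp [0.606  0.0574 0.1434] hold [0.606  0.0556 0.162 ] z [ 0.003  0.097 -0.995] y [0.996 0.086 0.011] F [-0.3 -0.8 -2.5] gap 0.692
[([0.606, 0.059, 0.098], 0.73)]
[]
t 34.48 tcp [0.6075 0.0574 0.1447] hold [0.6074 0.0556 0.1633] z [ 0.006  0.096 -0.995] y [0.996 0.086 0.015] F [ 0.6  0.6 -2. ] gap 0.69
```

jog_arm(commands=[[50,0.8,0.1,0,0],[50,0,0,-1.2,0],[50,0,0,-1.2,0],[50,0,0,-1,0],[50,0,0,-0.4,0],[50,0,0,0,0]], squeeze=30)

```text
t: 34.98
tcp_pos: [0.6195, 0.0584, 0.1075]
tool_rot: [0.675, 0.737, 0.04, -0.027]
force: [-0.7, 0.3, -3.1]
finger_gap: 0.691
```

```bash
python3 - <<'E'
from h import *
st(); 
for c in('scene',): p=look(c); print([(np.round(d['centre'],3).tolist(),round(d['score'],2)) for d in models.pinpoint(p,'beaker_b') if d['centre'][0]>.5 and .03<d['centre'][1]<.12])
st()
E
```

```text
t 34.98 tcp [0.6195 0.0584 0.1075] hold [0.6192 0.0566 0.1261] z [ 0.015  0.095 -0.995] y [0.996 0.086 0.024] F [-0.7  0.3 -3.1] gap 0.691
[([0.618, 0.06, 0.063], 0.74)]
t 35.08 tcp [0.6197 0.0583 0.1083] hold [0.6194 0.0566 0.1269] z [ 0.016  0.095 -0.995] y [0.996 0.086 0.024] F [-0.6 -0.4 -3.2] gap 0.69
```

jog_arm(commands=[[50,-0.3,0.1,0,0],[50,0,0,-0.5,0],[50,0,0,-0.4,0],[50,0,0,-0.2,0]], squeeze=20)

```text
t: 35.42
tcp_pos: [0.6176, 0.0594, 0.0983]
tool_rot: [0.675, 0.737, 0.042, -0.025]
force: [0.6, 0.1, -2.8]
finger_gap: 0.689
```

```bash
python3 - <<'E'
from h import *
st()
E
```

```text
t 35.42 tcp [0.6176 0.0594 0.0983] hold [0.6173 0.0576 0.1169] z [ 0.02   0.095 -0.995] y [0.996 0.086 0.028] F [ 0.6  0.1 -2.8] gap 0.689
```

jog_arm(commands=[[50,0,0,-0.3,0],[50,0,0,-0.2,0]])

```text
t: 35.58
tcp_pos: [0.6178, 0.0599, 0.0939]
tool_rot: [0.675, 0.737, 0.042, -0.025]
force: [-1.7, 1.9, 8.3]
finger_gap: 0.692
```

jog_arm(commands=[[50,0,0,-0.2,0],[50,0,0,-0.2,0]])

```text
t: 35.75
tcp_pos: [0.6169, 0.0611, 0.0924]
tool_rot: [0.675, 0.736, 0.042, -0.026]
force: [-3.8, 1.6, 13.5]
finger_gap: 0.687
```

Contact with the card. Release gently, rise, and check.

jog_arm(commands=[[50,0,0,0.1,0],[69,0,0,0,0],[71,0,0,0,0],[73,0,0,0,0],[77,0,0,0,0],[85,0,0,0,0],[100,0,0,0,0],[100,0,0,0,0]])

```text
t: 36.42
tcp_pos: [0.6195, 0.0608, 0.0953]
tool_rot: [0.675, 0.736, 0.044, -0.024]
force: [0.9, 0.4, -0.7]
finger_gap: 0.996
```

jog_arm(commands=[[100,0,0,0.5,0],[100,0,0.1,1,0],[100,0,0.1,2,0],[100,0,0.1,2,0],[100,0,0,3,0],[100,0,0,3,0],[100,0,0,3,0],[100,0,0,0,0]])

```text
t: 37.08
tcp_pos: [0.617, 0.0645, 0.2492]
tool_rot: [0.675, 0.736, 0.043, -0.025]
force: [-0.2, 0.2, 0.2]
finger_gap: 1.001
```

jog_arm(commands=[[100,-2,0,1,0],[100,-3.5,0,0,0],[100,-3.5,0,0,0],[100,-3,0,0,0],[100,0,0,0,0],[100,0,0,0,0]])

```text
t: 37.58
tcp_pos: [0.4941, 0.0647, 0.2669]
tool_rot: [0.675, 0.736, 0.047, -0.019]
force: [0.3, 0.6, -0.5]
finger_gap: 0.999
```

```bash
python3 - <<'E'
from h import *
st()
for c in ('top','scene'):
    p=look(c,'end_%s.png'%c,crop=(140,120,340,270) if c=='top' else (190,170,350,290))
    for n in('beaker_a','card_1','brush','spatula'): print(c,n,[(np.round(d['centre'],3).tolist(),round(d['score'],2)) for d in models.pinpoint(p,n) if n[0]!='b' or n=='brush' or d['centre'][0]>.55 and d['centre'][1]>-.2])
E
```

```text
t 37.58 tcp [0.4941 0.0647 0.2669] hold [0.4935 0.0629 0.2855] z [ 0.035  0.096 -0.995] y [0.995 0.085 0.044] F [ 0.3  0.6 -0.5] gap 0.999
top beaker_a [([0.622, -0.035, 0.049], 0.88), ([0.616, 0.064, 0.049], 0.43)]
top card_1 [([0.615, 0.062, 0.046], 0.41)]
top brush [([0.407, 0.053, -0.0], 0.47)]
top spatula [([0.478, -0.075, 0.004], 0.69)]
scene beaker_a [([0.621, 0.064, 0.047], 0.91), ([0.607, 0.155, 0.048], 0.74), ([0.636, -0.128, 0.053], 0.73), ([0.621, -0.031, 0.046], 0.7)]
scene card_1 [([0.614, 0.062, 0.052], 0.56), ([0.607, 0.16, 0.052], 0.47)]
scene brush []
scene spatula [([0.602, 0.16, 0.092], 0.67)]
```

View pics/end_top.png

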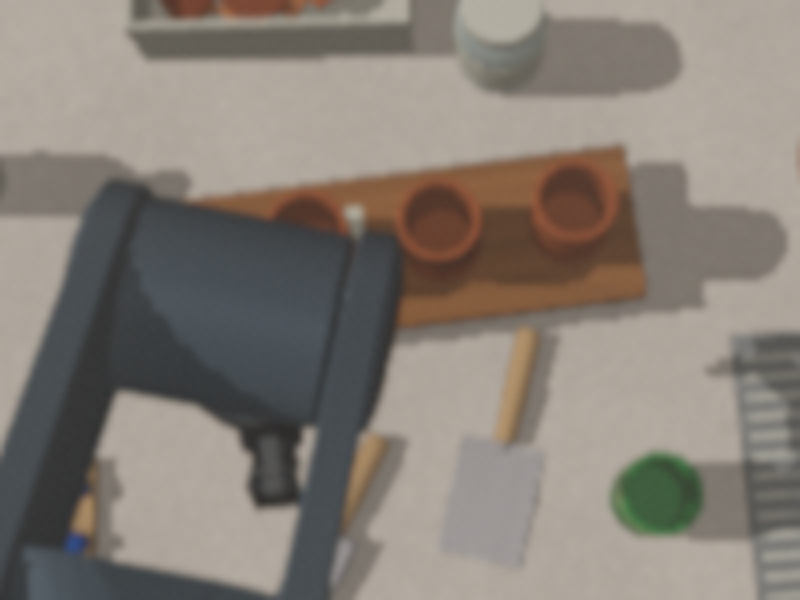

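View pics/end_scene.png

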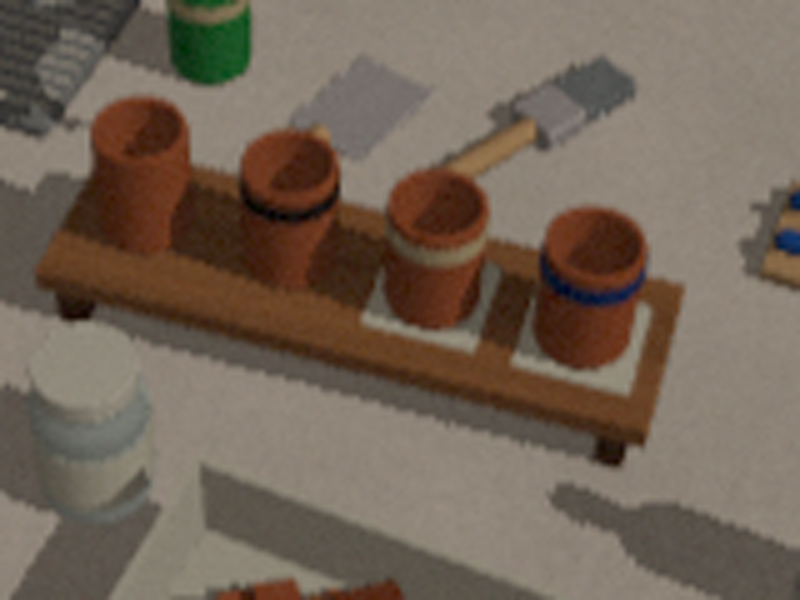

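The scene view shows all four beakers upright, with the cream band at (435,250) and the blue band at (590,285) on their cards. The brush and spatula look untouched. Handing in.

```bash
python3 -c "
from station import workorder
print(workorder.sign_off())"
```

```text
the job is handed in; nothing more can be done
None
```

The job is handed in: both banded beakers stand mouth-up on the white cards, and the clock read about 38 s of the 72 s. The sign-off gives no verdict.

**Blue-banded beaker:** I gripped it near its base and pivoted it against the rail ends and then on the rails until it lay flat, and released it there. I took it again near the mouth, tipped it base-down against the end of the shelf, and set it on the outer card. It was still leaning, roughly 10–20°, when I let go on the shelf, and it settled upright by itself. It came to rest about 11 mm off centre, so I regripped it and slid it to the centre.

**Cream-banded beaker:** I picked it up and set it straight on the inner card.

**Last checks:**

| Item | Measured (m) | Reference (m) |
|---|---|---|
| Blue-banded beaker, outer card | (0.607, 0.155) | card about (0.606, 0.158) |
| Cream-banded beaker, inner card | (0.616–0.621, 0.064) | card (0.615, 0.062) |
| Unbanded shelf beaker | (0.636, -0.128) | start about (0.634, -0.129) |
| Dark-banded shelf beaker | (0.621–0.622, -0.031 to -0.035) | start about (0.624, -0.031) |

- **Lying on the rails:** its middle was measured at about (0.426, 0.297) and 0.049 high, roughly 16 mm from the cradle centre, along the rails.
- **Bystanders:** the brush and spatula are where they were. I did not measure the bottle, bowl or jar again.
- **Disagreements:** the two cameras differed by about 5 mm on the cream-banded beaker. In the final top view the arm hid the blue-banded one. One low-quality detection put the "spatula" on the shelf; I took it as false.
- **Tool tilt:** the tool drifted about 5–7° off vertical during the pushing. Both beakers still stood upright in the last picture.

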